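Hold the socket box cover over its screw holes

TASK

Take the aluminium cover plate by its black handle, slide it out from under the lips of its blue holder through the open end, and carry it to the white open socket box. Hold it there level, hovering about 15 mm above the rim without touching the box, turned either way round, so that from straight above each threaded hole would be seen whole through a hole of the plate. Finish while still holding it steadily in the gripper like this, ready for a colleague to start the screws; do not bang it against the box, and leave the other things on the worktop where they are.

Things in the scene. Friction and masses are not known exactly. Their poses are not given: they have to be found in the camera images.
- cover: loose aluminium plate 110 (x) by 80 (y) by 5 mm, 0.15 to 0.3 kg, with four 12 mm through holes at x +-44, y +-29. Origin: centre of its underside, z up. Black bridge handle centred on it: flat-sided bar along x, 64 mm long, 14 wide (y), from 31 to 53 mm above the origin, on two thin posts. Same after a half turn. Starts in the holder, 0 to 10 mm short of home, underside 4 mm above the worktop
- holder: blue, fixed holder; origin on the worktop under the middle of the cover's home place, z up. Base 115 x 101 mm, 4 mm thick. Side rails (85 mm apart) with inward lips (65 mm apart, 12 to 15 mm above the worktop) from x -15 to +60 mm, stop at x +58. Open to its own -x, roughly toward the robot: the cover can be lifted once its centre has slid straight to x below -72 mm
- socket_box: white open-topped box fixed on the worktop, 116 (x) by 86 (y) mm, rim 45 mm high; black plugs stand 4 mm out of its short ends. Origin: centre of its underside, z up. Four 12 mm brass pillars in its corners, flush with the rim, each with a dark 5 mm threaded hole at x +-44, y +-29; low grey terminal strip inside. Holes are the same after a half turn
- cover_hole0 (a point): centre of the cover's hole at x +44, y +29 mm, at its underside
- cover_hole1 (a point): centre of the cover's hole at x -44, y +29 mm, at its underside
- cover_hole2 (a point): centre of the cover's hole at x -44, y -29 mm, at its underside
- cover_hole3 (a point): centre of the cover's hole at x +44, y -29 mm, at its underside
- box_hole0 (a point): centre of the box's threaded hole at x +44, y +29 mm, at rim height (45 mm)
- box_hole1 (a point): centre of the box's threaded hole at x -44, y +29 mm, at rim height (45 mm)
- box_hole2 (a point): centre of the box's threaded hole at x -44, y -29 mm, at rim height (45 mm)
- box_hole3 (a point): centre of the box's threaded hole at x +44, y -29 mm, at rim height (45 mm)
- hot_sauce_a: bystander, to be left alone: slim hot sauce bottle, yellow cap, 48 mm wide, 184 high
- hot_sauce_b: bystander, to be left alone: a second slim hot sauce bottle with yellow cap, 48 mm wide, 184 high
- orange: bystander, to be left alone: an orange, 62 mm
- bean_tin: bystander, to be left alone: short food tin, 76 mm wide, 58 high
- utensil_cup: bystander, to be left alone: perforated beige utensil cup, 112 mm wide, 137 high
- yoghurt: bystander, to be left alone: yoghurt pot, 72 mm wide, 72 high
- screwdriver: bystander, to be left alone: screwdriver lying on the worktop

How it is judged:
On the way, in this order (a step that is already met when the one before it is completed fails the run):
1. the cover is sliding out of the holder, still low under the lips' height (x of cover in the frame of holder below -0.045 m and z of cover in the frame of holder below 0.012 m), for 0.02 s.
2. the cover is out of the holder and lifted in the gripper (horizontal distance between cover and holder above 0.06 m and height (world z) of cover above 0.03 m and contact force between cover and holder below 0.1 N and contact force between the fingers and cover above 1 N), for 0.1 s.
At the end, for the whole second after the job is handed in: the cover hovers in the gripper over the box: each of its four holes within 4 mm (horizontally) of a threaded hole, its underside 5 to 30 mm above the rim, level within 0.08 rad, still (under 0.02 m/s), touching neither box nor holder, gripped by the fingers (((horizontal distance between cover_hole0 and box_hole0 below 0.004 m and horizontal distance between cover_hole1 and box_hole1 below 0.004 m and horizontal distance between cover_hole2 and box_hole2 below 0.004 m and horizontal distance between cover_hole3 and box_hole3 below 0.004 m) or (horizontal distance between cover_hole0 and box_hole2 below 0.004 m and horizontal distance between cover_hole1 and box_hole3 below 0.004 m and horizontal distance between cover_hole2 and box_hole0 below 0.004 m and horizontal distance between cover_hole3 and box_hole1 below 0.004 m)) and z of cover in the frame of socket_box between 0.05 and 0.075 m and angle between cover's own z axis and vertical below 0.08 rad and contact force between cover and socket_box below 0.1 N and contact force between cover and holder below 0.1 N and contact force between the fingers and cover above 1 N and linear speed of cover below 0.02 m/s); the arm keeps its last pose, push and grip.
It fails at once if the cover is banged against the box (over 10 N) (contact force between cover and socket_box above 10 N).
It fails at once if a bystander is displaced by over 30 mm (distance of any of hot_sauce_a, hot_sauce_b, orange, bean_tin, utensil_cup, yoghurt, screwdriver from where it was at the start of the episode above 0.03 m).
It also fails if it takes over 53 s, if anything falls off the work surface, if the arm or the gripper's body presses on something with over 40 N, if the wrist force passes 120 N, or if a joint passes its speed limit or range.

ROBOT

A 6-joint arm with a two-finger parallel gripper is mounted at the origin on a cart in front of the work surface, level with it; the furniture and walls round the work are solid. World frame = base frame: x ahead of the robot, y to its left, z up, the work surface at z = 0. Lengths are in m, angles in rad, forces in N, time in s.
With the tool pointing down it reaches from about 0.25 to 0.725 m from the base axis. Payload 4 kg.
Tool frame: the origin (TCP) lies on the centre line of the jaws, within the pads' length; the fingertips stand 22 mm ahead of it and the grasp point (between the pads) lies 3 mm ahead of it; z points along the fingers, y is the line along which they close (so a half turn about z gives the same grasp; the last joint's range is limited). The gripper opens to 85 mm and grips with 20 to 120 N. Pads are 22 mm wide; open, the fingers measure 114 mm over their backs; the gripper's body (76 mm by 85 mm) begins 54 mm behind the grasp point. The pads swing forward as they close: fully open they stand 13 mm farther back than shut.
Start: joints at [-1.178, 0.241, 0.005, 1.335, 0, 1.571], TCP at [0.191, -0.462, 0.253] pointing down, gripper open.
Joint ranges: [-2.72, 2.72], [-1.05, 1.87], [-1.09, 1.28], [-1.99, 2.15], [-1.42, 1.44], [-3.14, 3.14]. Speed limits (rad/s): [2.79, 2.79, 3.14, 3.14, 3.14, 3.14].

INTERFACE

Orientations are given as a unit quaternion [x, y, z, w].
In Python, from workcell import bot gives the robot as it stands.
- The arm moves only by the shell command python3 -m inch 'ROWS'. ROWS is JSON, one flat list of numbers, 7 for each row, row after row: the shift along the world's x, y, z in mm, then the turn, a rotation vector about the world's x, y, z in rad, then the opening in per cent of the stroke, from 0 (shut) to 100 (fully open). A call has 1 to 8 rows; each row is the pose to reach, as a shift and turn from the pose commanded when the call began; what a row does not reach only later rows make up. A row lasts 1/12 s, in which the tool goes at most 41.7 mm and 7.16 degrees, less where a joint would pass 70% of its speed; a pose out of reach is approached as far as the arm can. A call with a gripper value outside its range is refused whole. The fingers move at their own pace and stop on an object; the grip force is fixed at half the most. Time passes only in rows, so rows that repeat a pose let the fingers close. It gives the time, the measured TCP pose, the force, the opening and the grip force at its end, in the units of the state.
- bot.get_obs(): the state, without advancing time (a new reading comes with each control period).
- bot.camera(name): name is "scene" or "top" or "wrist"; returns the picture (400x640x3 uint8, blue, green, red); there is no depth.
- bot.camera_info(name): a dict with "intrinsics" (3x3 intrinsics, pixels), "camera_from_world" (4x4, takes a point from world to camera coordinates); the wrist camera has in their place "hand_eye" (4x4, takes a point from camera to tool coordinates, whose origin is the TCP and whose axes are the flange's). Camera axes: x right, y down, z forward; pixel columns grow to the right and rows downward; lengths in m; the calibration is good to about 2 mm. The wrist camera is an equidistant fisheye: a pixel r from the principal point sees the ray r / f radians off the axis. A picture is of the moment at which its call begins: read the wrist's pose just before it. camera_info takes no time and is no camera call.
- bot.job_done(): hands the job in; it is judged then, once.
Trained networks look in the newest picture that a camera, given by its name, has taken for a name from the list of things; names that differ only in an ending like _2 or _b are one class to them, and where a whole thing is asked for, a point or a joint stands for the part that bears it (a point fixed in the world has none). Each returns a list of dicts, best first, with "confidence" (0 to 1); they miss things now and then, are a little off and sometimes report something else, mostly with a low value. They report only what shows in the picture. A call takes as long as a camera call.
- bot.silhouettes(camera, target): "mask" (400x640 bool, what is visible of it) and "uv" ([column, row] in pixels, amid what is visible of it).
- bot.spot_point(camera, target): "uv" ([column, row] in pixels: a listed point, or the origin of a listed thing).
The state is a dict: "clock": time; "joint_pos": joint angles; "joint_vel": joint speeds; "tau": joint torques, N m; "eef_pos": TCP position; "tool_rot": TCP orientation; "ft_force": force on the tool from outside, world axes, zero at the start; "ft_torque": the same for the moment, N m; "grip_width": finger opening in m; "grasp_force": force on a finger pad.
Only numpy, scipy, OpenCV 4.12 (cv2) and the standard library are available. Lean on these libraries where they do the work, as an engineer would, in place of code of your own. Each camera call takes 0.05 s, during which the arm holds its last target. There are 200 camera calls.

## Working session

There is one attempt and no reset: what is moved stays moved. The work goes in short steps, Python scripts to look and compute and a shell command to move; the robot and the scene stay as the last step left them, time stands still between calls to the robot, and variables do not carry over. Pictures are saved under pics/ and viewed, at most 10 in all, crops included, and the job is handed in when it is done.

```bash
ls; mkdir -p pics; cat > h.py <<'E'
import numpy as np, cv2
from workcell import bot
from scipy.spatial.transform import Rotation as R
def ray(cam,uv,obs=None):
    i=bot.camera_info(cam);K=np.array(i["intrinsics"]);p=np.array([(uv[0]-K[0,2])/K[0,0],(uv[1]-K[1,2])/K[1,1]])
    if cam=="wrist":
        r=np.linalg.norm(p);d=np.r_[p/r*np.sin(r),np.cos(r)] if r>1e-9 else np.array([0,0,1.])
        H=np.array(i["hand_eye"]);T=np.eye(4);T[:3,:3]=R.from_quat(obs["tool_rot"]).as_matrix();T[:3,3]=obs["eef_pos"];M=T@H
    else:
        d=np.r_[p,1];M=np.linalg.inv(np.array(i["camera_from_world"]))
    return M[:3,3],M[:3,:3]@d
def at(cam,uv,z,obs=None):
    o,d=ray(cam,uv,obs);return o+d*(z-o[2])/d[2]
E
cat > a.py <<'E'
from h import *
print(bot.get_obs())
for c in ["top","scene"]:
    im=bot.camera(c);cv2.imwrite(f"pics/{c}0.png",im)
    for n,z in [("cover",.004),("holder",0),("socket_box",0),("cover_hole0",.009),("cover_hole1",.009),("cover_hole2",.009),("cover_hole3",.009),("box_hole0",.045),("box_hole1",.045),("box_hole2",.045),("box_hole3",.045)]:
        for d in bot.spot_point(c,n)[:2]:
            print(c,n,np.round(d["confidence"],2),np.round(d["uv"],1),np.round(at(c,d["uv"],z),4))
E
python3 a.py
```

```text
pics
{'clock': 0.0, 'joint_pos': array([-1.17800119e+00,  2.41371114e-01,  3.72895366e-03,  1.33516654e+00,
        2.73201247e-05,  1.57077037e+00]), 'joint_vel': array([-0.00058463,  0.00010096,  0.00112211, -0.00043266,  0.00119429,
       -0.00065153]), 'tau': array([-1.58892159e-03, -3.72318685e+01,  2.52406687e+01,  1.70149805e-02,
       -3.36016501e-05,  9.14200513e-06]), 'eef_pos': array([ 0.1911743 , -0.46139012,  0.2524356 ]), 'tool_rot': array([ 9.80772883e-01,  1.95150045e-01, -1.82934420e-04, -9.89511799e-04]), 'ft_force': array([-0.39197084,  0.21912895, -0.82199193]), 'ft_torque': array([ 0.00483362, -0.02297193, -0.06958989]), 'grasp_force': 0.0, 'grip_width': 0.08558149257372982}
top cover 0.56 [382.8 204.1] [ 0.5366 -0.1708  0.004 ]
top holder 0.81 [383.6 201.6] [ 0.5466 -0.1745  0.    ]
top socket_box 0.83 [311.  192.9] [0.5771 0.092  0.    ]
top cover_hole0 0.88 [378.2 188.8] [ 0.5925 -0.1542  0.009 ]
top cover_hole0 0.85 [373.3 215.2] [ 0.4948 -0.1348  0.009 ]
top cover_hole1 0.88 [378.2 188.8] [ 0.5925 -0.1542  0.009 ]
top cover_hole1 0.85 [373.3 215.2] [ 0.494
[... 595 characters left out ...]
5 ]
top box_hole3 0.98 [309.9 202.2] [0.5347 0.0945 0.045 ]
top box_hole3 0.98 [315.2 175.1] [0.6337 0.0766 0.045 ]
scene socket_box 0.93 [306.3 217.7] [0.6092 0.0871 0.    ]
scene socket_box 0.25 [264.8 221.2] [ 0.6046  0.2442 -0.    ]
scene box_hole0 0.93 [306.8 202.6] [0.6481 0.0782 0.045 ]
scene box_hole0 0.79 [292.7 205.6] [0.6284 0.1358 0.045 ]
scene box_hole1 0.93 [306.8 202.6] [0.6481 0.0782 0.045 ]
scene box_hole1 0.79 [292.7 205.6] [0.6284 0.1358 0.045 ]
scene box_hole2 0.93 [306.8 202.6] [0.6481 0.0782 0.045 ]
scene box_hole2 0.79 [292.7 205.6] [0.6284 0.1358 0.045 ]
scene box_hole3 0.93 [306.8 202.6] [0.6481 0.0782 0.045 ]
scene box_hole3 0.79 [292.7 205.6] [0.6284 0.1358 0.045 ]
```

```bash
cat > b.py <<'E'
from h import *
bot.camera("top")
for n,z in [("cover_hole0",.009),("box_hole0",.045),("hot_sauce_a",0),("orange",0.03),("bean_tin",0),("utensil_cup",0),("yoghurt",0),("screwdriver",0.01)]:
    for d in bot.spot_point("top",n): print(n,np.round(d["confidence"],2),np.round(d["uv"],1),np.round(at("top",d["uv"],z),4))
E
python3 b.py
python3 -c "
import cv2,numpy as np
a=cv2.imread('pics/top0.png');cv2.imwrite('pics/both.png',cv2.resize(a[100:300,200:470],None,fx=2.9,fy=2.9,interpolation=3))"
```

```text
cover_hole0 0.86 [374.8 214.7] [ 0.4967 -0.1402  0.009 ]
cover_hole0 0.84 [388.  215.9] [ 0.4927 -0.1879  0.009 ]
cover_hole0 0.78 [378.  190.7] [ 0.5854 -0.1534  0.009 ]
cover_hole0 0.6 [390.7 191. ] [ 0.5846 -0.1998  0.009 ]
box_hole0 0.83 [322.8 197.3] [0.5528 0.0488 0.045 ]
box_hole0 0.76 [310.4 203.9] [0.5286 0.0927 0.045 ]
box_hole0 0.71 [297.4 182. ] [0.6078 0.1402 0.045 ]
box_hole0 0.64 [314.3 175.3] [0.6329 0.0798 0.045 ]
box_hole0 0.51 [188.8 206.2] [0.5171 0.5242 0.045 ]
box_hole0 0.47 [265.2 233. ] [0.424  0.2501 0.045 ]
hot_sauce_a 0.79 [270.8 190.4] [0.5854 0.2402 0.    ]
hot_sauce_a 0.75 [270.1 208.3] [0.5186 0.2409 0.    ]
orange 0.47 [276.7 170. ] [0.6553 0.2171 0.03  ]
orange 0.35 [274.7 194.7] [0.5637 0.222  0.03  ]
bean_tin 0.65 [260.6 230. ] [0.4388 0.2731 0.    ]
utensil_cup 0.89 [461.1 231.1] [ 0.4404 -0.4526  0.    ]
utensil_cup 0.42 [300. 182.] [0.6178 0.1331 0.    ]
utensil_cup 0.16 [389.8 193. ] [ 0.5789 -0.1979  0.    ]
yoghurt 0.56 [429.8 174.4] [ 0.6502 -0.3477  0.    ]
yoghurt 0.24 [306.6 202.4] [0.5415 0.1077 0.    ]
screwdriver 0.57 [188.7 207.9] [0.5163 0.5357 0.01  ]
```

View pics/both.png

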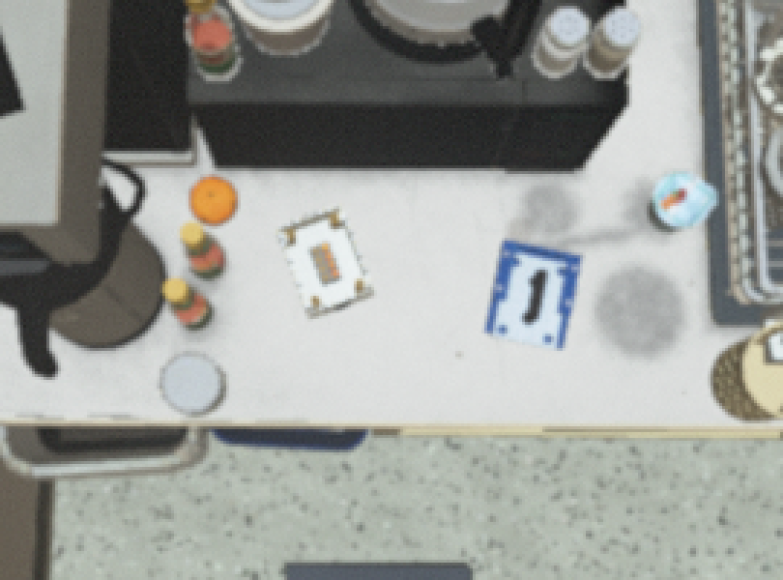

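View pics/scene0.png

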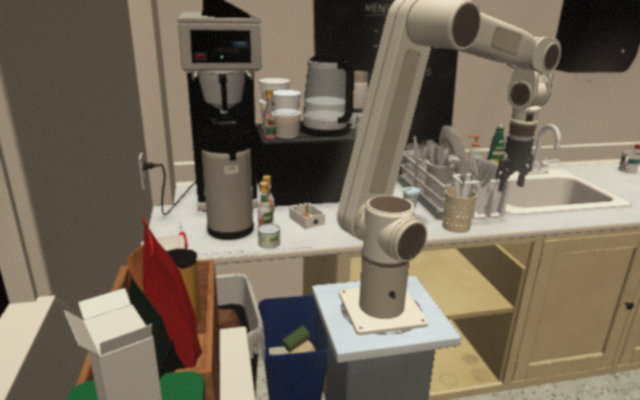

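```bash
python3 -m inch '[32,30,0,0,0,-0.05,100,64,60,0,0,0,-0.12,100,95,89,0,0,0,-0.22,100,125,118,0,0,0,-0.33,100,155,146,0,0,0,-0.43,100,190,179,0,0,0,-0.53,100,220,209,0,0,0,-0.53,100,245,236,0,0,0,-0.53,100]' && python3 -m inch '[25,20,-10,0,0,0,100,45,40,-15,0,0,0,100,65,60,-20,0,0,0,100,65,60,-20,0,0,0,100,65,60,-20,0,0,0,100]'
cat > w.py <<'E'
from h import *
import sys
def look(tag,names):
    o=bot.get_obs();im=bot.camera("wrist");cv2.imwrite(f"pics/{tag}.png",im)
    print(o["clock"],np.round(o["eef_pos"],4),R.from_quat(o["tool_rot"]).as_matrix()[:,0].round(3),o["ft_force"].round(2))
    out={}
    for n,z in names:
        L=[]
        for d in bot.spot_point("wrist",n):
            p=at("wrist",d["uv"],z,o);print(n,np.round(d["confidence"],2),np.round(d["uv"],1),np.round(p,4));L.append((d["confidence"],p,d["uv"]))
        out[n]=L
    return o,out
E
cat > l1.py <<'E'
from w import *
look("w1",[("cover",.004),("holder",0),("cover_hole0",.009),("box_hole0",.045)])
print(np.round(bot.camera_info("wrist")["hand_eye"],3))
E
python3 l1.py
```

```text
clock: 2.32
eef_pos: [0.4256, -0.2371, 0.2535]
tool_rot: [0.998, -0.069, 0.0, 0.0]
ft_force: [0.1, -1.0, -0.6]
grip_width: 0.085
grasp_force: 0.0
clock: 2.73
eef_pos: [0.4899, -0.1773, 0.2327]
tool_rot: [0.998, -0.067, -0.001, -0.0]
ft_force: [-0.9, -0.1, -0.4]
grip_width: 0.0855
grasp_force: 0.0
2.7333 [ 0.4899 -0.1773  0.2327] [ 0.991 -0.134 -0.001] [-0.93 -0.1  -0.41]
cover 0.73 [312.7 125.4] [ 0.5412 -0.1705  0.004 ]
cover_hole0 0.92 [342.3  89. ] [ 0.5777 -0.2083  0.009 ]
cover_hole0 0.84 [285.1  86.3] [ 0.5894 -0.1467  0.009 ]
cover_hole0 0.79 [278.8 163.1] [ 0.5044 -0.1263  0.009 ]
cover_hole0 0.63 [333.8 166.9] [ 0.4915 -0.1879  0.009 ]
box_hole0 0.81 [ 99.3 174.7] [0.5352 0.1001 0.045 ]
box_hole0 0.79 [92.6 95.9] [0.632  0.0836 0.045 ]
box_hole0 0.67 [ 67.6 122.9] [0.6116 0.138  0.045 ]
[[ 0.001 -0.948 -0.317  0.081]
 [ 1.     0.002 -0.    -0.002]
 [ 0.001 -0.317  0.948 -0.121]
 [ 0.     0.     0.     1.   ]]
```

View pics/w1.png

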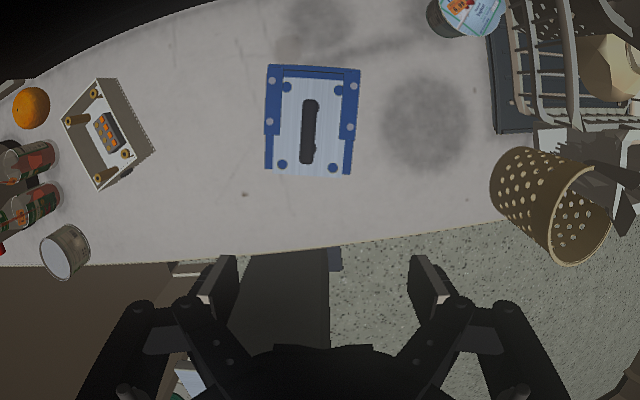

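```bash
python3 -m inch '[20,4,-25,0,0,-0.04,100,40,8,-55,0,0,-0.08,100,51,9,-85,0,0,-0.08,100,51,9,-85,0,0,-0.08,100,51,9,-85,0,0,-0.08,100]'
cat > fit.py <<'E'
from w import *
from scipy.optimize import least_squares
H=np.array([[.044,.029],[-.044,.029],[-.044,-.029],[.044,-.029]])
def fit(P,x0):
    # P: observed hole points; assign to nearest model, robust fit
    x=np.array(x0,float);P=np.array(P)[:,:2]
    for _ in range(5):
        M=lambda x:H@np.array([[np.cos(x[2]),np.sin(x[2])],[-np.sin(x[2]),np.cos(x[2])]])+x[:2]
        idx=[np.argmin(np.linalg.norm(M(x)-p,axis=1)) for p in P]
        x=least_squares(lambda x:(M(x)[idx]-P).ravel(),x,loss="soft_l1",f_scale=.003).x
    print("fit",x.round(4),"res mm",(np.linalg.norm(M(x)[idx]-P,axis=1)*1000).round(1));return x
E
cat > l2.py <<'E'
from fit import *
o,r=look("w2",[("cover",.004),("cover_hole0",.009)])
fit([p for c,p,u in r["cover_hole0"] if c>.4],[.541,-.167,-.2])
# handle outline by colour, ray-cast to its top z=.057
im=cv2.imread("pics/w2.png")
m=max(bot.silhouettes("wrist","cover"),key=lambda d:d["confidence"])["mask"].astype(np.uint8)
m=cv2.morphologyEx(m,cv2.MORPH_CLOSE,np.ones((25,25)))
d=((im.max(2)<75)&(m>0)).astype(np.uint8)
n,l,s,c=cv2.connectedComponentsWithStats(d);k=1+np.argmax(s[1:,4]);print(s[k])
v,u=np.nonzero(l==k);P=np.array([at("wrist",q,.057,o)[:2] for q in zip(u,v)],np.float32)
print(cv2.minAreaRect(P*1000))
E
python3 l2.py
```

```text
clock: 3.4
eef_pos: [0.5386, -0.1698, 0.1467]
tool_rot: [0.994, -0.109, -0.002, -0.0]
ft_force: [-0.4, 1.1, 0.5]
grip_width: 0.0853
grasp_force: 0.0
3.4 [ 0.5386 -0.1698  0.1467] [ 0.976 -0.216 -0.005] [-0.38  1.13  0.54]
cover 0.72 [324.6 190.6] [ 0.5378 -0.1691  0.004 ]
cover 0.17 [ 70.9 312.8] [0.4335 0.2474 0.004 ]
cover_hole0 0.96 [290.7 233.4] [ 0.5056 -0.1299  0.009 ]
cover_hole0 0.72 [352. 236.] [ 0.4909 -0.1848  0.009 ]
cover_hole0 0.63 [356.2 138.1] [ 0.5789 -0.2052  0.009 ]
cover_hole0 0.6 [285.9 141.7] [ 0.5886 -0.1468  0.009 ]
fit [ 0.541  -0.1667 -0.2137] res mm [1.7 1.3 1.3 1.8]
[ 311  156   21   92 1627]
((544.8161010742188, -167.96693420410156), (13.905713081359863, 70.22444152832031), 78.05445098876953)
```

View pics/w2.png

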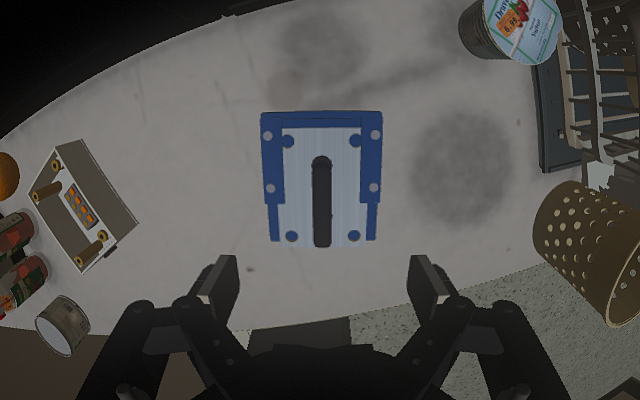

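```bash
python3 -m inch '[2,2,-35,0,0,0,100,3,2,-70,0,0,0,100,3,2,-90,0,0,0,100,3,2,-98,0,0,0,100,3,2,-98,0,0,0,50,3,2,-98,0,0,0,0,3,2,-98,0,0,0,0,3,2,-98,0,0,0,0]' && python3 -m inch '[0,0,0,0,0,0,0,0,0,0,0,0,0,0,0,0,0,0,0,0,0,0,0,0,0,0,0,0,0,0,0,0,0,0,0,0,0,0,0,0,0,0]'
```

```text
clock: 4.27
eef_pos: [0.545, -0.1681, 0.0526]
tool_rot: [0.994, -0.108, 0.002, 0.0]
ft_force: [0.3, -0.5, 0.4]
grip_width: 0.0389
grasp_force: 0.0
clock: 4.77
eef_pos: [0.5443, -0.1682, 0.0519]
tool_rot: [0.994, -0.109, 0.001, 0.001]
ft_force: [-0.7, -1.2, 6.0]
grip_width: 0.0129
grasp_force: 59.6
```

```bash
python3 -m inch '[-7,1.5,1,0,0,0,0,-17,3.7,1,0,0,0,0,-29,6.3,1,0,0,0,0,-43,9.3,1,0,0,0,0,-57,12.3,1,0,0,0,0,-57,12.3,1,0,0,0,0]'
cat > l3.py <<'E'
from fit import *
o,r=look("w3",[("cover",.004),("holder",0),("cover_hole0",.009)])
fit([p for c,p,u in r["cover_hole0"] if c>.4],[*o["eef_pos"][:2],-.21])
E
python3 l3.py
```

```text
clock: 5.27
eef_pos: [0.4843, -0.1546, 0.0518]
tool_rot: [0.994, -0.108, -0.0, -0.0]
ft_force: [-4.4, 1.1, 5.8]
grip_width: 0.0129
grasp_force: 59.8
5.2667 [ 0.4843 -0.1546  0.0518] [ 0.976 -0.216 -0.001] [-4.42  1.06  5.83]
cover 0.58 [324.5 241.5] [ 0.4814 -0.1529  0.004 ]
holder 0.74 [330.3 130.2] [ 0.5455 -0.1702  0.    ]
cover_hole0 0.91 [278.6 298.8] [ 0.4483 -0.1148  0.009 ]
cover_hole0 0.89 [269.5 173.1] [ 0.5308 -0.1327  0.009 ]
cover_hole0 0.7 [369.7 301.6] [ 0.4331 -0.1731  0.009 ]
cover_hole0 0.7 [377.6 172.1] [ 0.5187 -0.1909  0.009 ]
fit [ 0.4826 -0.1529 -0.2146] res mm [2.6 1.5 1.3 0.8]
```

```bash
python3 -m inch '[-12,2.6,0,0,0,0,0,-26,5.6,0,0,0,0,0,-39,8.5,0,0,0,0,0,-48,10.4,0,0,0,0,0,-50,10.8,4,0,0,0,0,-50,10.8,14,0,0,0,0,-50,10.8,28,0,0,0,0,-50,10.8,50,0,0,0,0]' && python3 -m inch '[0,10,30,0,0,0,0,0,35,60,0,0,0,0,0,65,85,0,0,0,0,0,90,85,0,0,0,0,0,105,85,0,0,0,0,0,105,85,0,0,0,0,0,105,85,0,0,0,0]'
cat > l4.py <<'E'
from fit import *
o,r=look("w4",[("socket_box",0),("box_hole0",.045),("cover_hole0",o0)]) if 0 else look("w4",[("socket_box",0),("box_hole0",.045)])
fit([p for c,p,u in r["box_hole0"] if c>.5],[.5805,.0904,.4])
E
python3 l4.py
```

```text
clock: 6.13
eef_pos: [0.4341, -0.1436, 0.0998]
tool_rot: [0.994, -0.108, -0.003, -0.001]
ft_force: [0.7, -0.2, -2.7]
grip_width: 0.0131
grasp_force: 58.6
clock: 6.72
eef_pos: [0.4293, -0.0709, 0.1846]
tool_rot: [0.996, -0.089, -0.001, -0.012]
ft_force: [0.4, 1.4, -2.6]
grip_width: 0.0132
grasp_force: 58.9
6.7167 [ 0.4293 -0.0709  0.1846] [ 0.984 -0.178 -0.004] [ 0.39  1.4  -2.64]
socket_box 0.57 [153.1  68.9] [0.5846 0.0943 0.    ]
box_hole0 0.95 [94.2 53.9] [0.6156 0.1382 0.045 ]
box_hole0 0.95 [172.3  82.2] [0.5549 0.0499 0.045 ]
box_hole0 0.93 [132.2 119.6] [0.5336 0.1034 0.045 ]
box_hole0 0.92 [131.8  19.3] [0.6317 0.0838 0.045 ]
fit [0.5844 0.0938 0.3874] res mm [1.7 0.5 1.1 4.3]
```

View pics/w4.png

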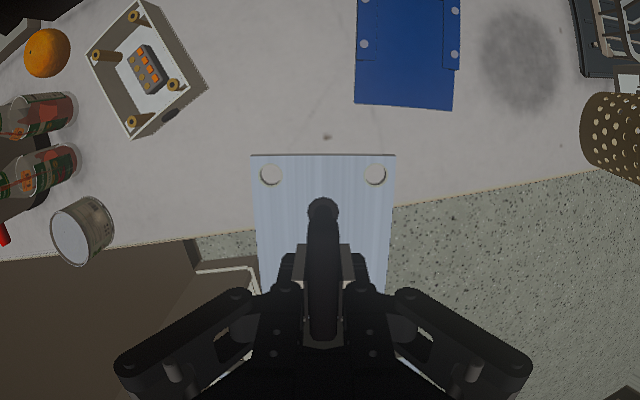

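```bash
python3 -m inch '[0,0,0,0,0,0,0,0,0,0,0,0,0.0,0]'
```

```text
clock: 7.03
eef_pos: [0.4304, -0.0713, 0.1857]
tool_rot: [0.996, -0.09, 0.0, -0.013]
ft_force: [-0.3, -0.5, -2.0]
grip_width: 0.0128
grasp_force: 58.9
```

```bash
python3 -c "
from w import *
o=bot.get_obs();print(o['joint_pos'].round(3));print(R.from_quat(o['tool_rot']).as_matrix().round(3))"
```

```text
[-0.18   0.161 -0.278  1.134  0.025  3.141]
[[ 0.984 -0.179  0.003]
 [-0.179 -0.984  0.025]
 [-0.002 -0.025 -1.   ]]
```

```bash
python3 -m inch '[0,0,0,0,0,0.12,0,8,10,0,0,0,0.24,0,20,30,0,0,0,0.36,0,35,55,0,0,0,0.48,0,50,80,0,0,0,0.57,0,60,95,0,0,0,0.57,0,60,95,0,0,0,0.57,0,60,95,0,0,0,0.57,0]'
cat > l5.py <<'E'
from fit import *
o,r=look("w5",[("box_hole0",.045),("cover_hole0",.142-.0)])
print(o['joint_pos'].round(3));print(R.from_quat(o['tool_rot']).as_matrix().round(3))
fit([p for c,p,u in r["box_hole0"] if c>.5],[.5805,.0904,.4])
E
python3 l5.py
```

```text
clock: 7.7
eef_pos: [0.4909, 0.0246, 0.1858]
tool_rot: [0.981, 0.195, -0.003, -0.012]
ft_force: [-0.6, -0.8, -2.8]
grip_width: 0.0128
grasp_force: 58.9
7.7 [0.4909 0.0246 0.1858] [ 0.924  0.383 -0.001] [-0.62 -0.84 -2.77]
box_hole0 0.93 [262.1 109.9] [0.5364 0.1053 0.045 ]
box_hole0 0.89 [261.7  14.3] [0.6141 0.1375 0.045 ]
box_hole0 0.68 [327.2 113.6] [0.5539 0.0528 0.045 ]
box_hole0 0.61 [329.8  18.1] [0.6307 0.0824 0.045 ]
cover_hole0 0.95 [368.3 300.8] [ 0.4605 -0.0176  0.142 ]
cover_hole0 0.93 [376.9 173.6] [0.5397 0.0157 0.142 ]
cover_hole0 0.83 [270.  173.5] [0.5166 0.0702 0.142 ]
cover_hole0 0.68 [278.5 305.1] [0.4329 0.0359 0.142 ]
cover_hole0 0.34 [262.4 110.1] [0.548  0.0864 0.142 ]
[ 0.037  0.272 -0.134  1.175  0.023  2.785]
[[ 0.924  0.383 -0.011]
 [ 0.383 -0.924  0.023]
 [-0.001 -0.025 -1.   ]]
fit [0.5839 0.0945 0.3616] res mm [4.  0.8 1.3 4.7]
```

View pics/w5.png

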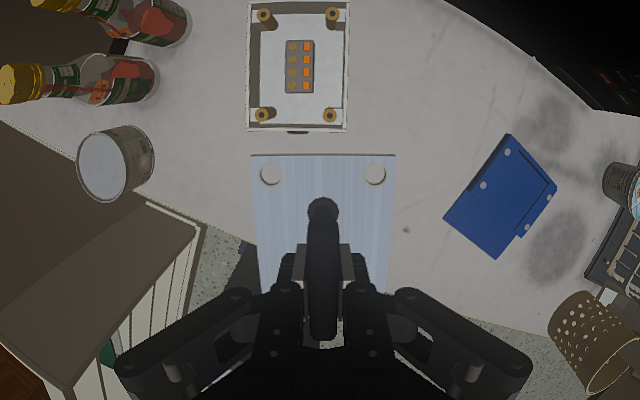

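```bash
python3 -m inch '[-2,12,0,-0.023,-0.011,0,0,-5,24,0,-0.023,-0.011,0,0,-5,30,0,-0.023,-0.011,0,0,-5,30,0,-0.023,-0.011,0,0,-5,30,0,-0.023,-0.011,0,0,-5,30,0,-0.023,-0.011,0,0]'
cat > l6.py <<'E'
from fit import *
B=[];C=[]
for k in range(4):
    o,r=look("w6",[("box_hole0",.045),("cover_hole0",None or bot.get_obs()["eef_pos"][2]-.043)])
    B+=[p for c,p,u in r["box_hole0"] if c>.4];C+=[p for c,p,u in r["cover_hole0"] if c>.4]
print(R.from_quat(o['tool_rot']).as_matrix().round(3))
b=fit(B,[.584,.094,.38]);c=fit(C,[*o["eef_pos"][:2],.38]);print("d mm",(b-c)*1000)
E
python3 l6.py
```

```text
clock: 8.35
eef_pos: [0.4857, 0.0538, 0.1864]
tool_rot: [0.981, 0.194, 0.0, 0.0]
ft_force: [0.1, 0.2, -2.5]
grip_width: 0.0131
grasp_force: 59.1
8.35 [0.4857 0.0538 0.1864] [0.924 0.381 0.001] [ 0.08  0.25 -2.53]
box_hole0 0.95 [293.2  20.4] [0.6143 0.1357 0.045 ]
box_hole0 0.94 [361.   26.1] [0.6314 0.0818 0.045 ]
box_hole0 0.88 [290.9 119.2] [0.5345 0.1051 0.045 ]
box_hole0 0.77 [358.9 120.5] [0.5555 0.0517 0.045 ]
cover_hole0 0.97 [372.5 171.5] [0.5351 0.0466 0.1434]
cover_hole0 0.89 [268.1 173.7] [0.512  0.0992 0.1434]
cover_hole0 0.88 [365.9 299.9] [0.456  0.0126 0.1434]
cover_hole0 0.76 [278.4 298.2] [0.4352 0.0663 0.1434]
8.5 [0.4857 0.0537 0.1863] [0.925 0.381 0.001] [-0.57  1.53 -2.83]
box_hole0 0.72 [292.2  19.7] [0.6147 0.1366 0.045 ]
box_hole0 0.67 [291.2 119.2] [0.5347 0.1048 0.045 ]
box_hole0 0.67 [361.9  26.5] [0.6314 0.0809 0.045 ]
box_hole0 0.56 [361.6 121.7] [0.5556 0.0491 0.045 ]
cover_hole0 0.94 [369.1 301.3] [0.4557 0.01   0.1433]
cover_hole0 0.71 [377.8 173.3] [0.5354 0.0434 0.1433]
cover_hole0 0.66 [271.6 173.6] [0.5128 0.0973 0.1433]
cover_hole0 0.58 [279.8 29
[... 755 characters left out ...]
0.79 [294.9 119.6] [0.5355 0.1021 0.045 ]
box_hole0 0.73 [365.9  25. ] [0.634  0.0787 0.045 ]
box_hole0 0.49 [271.4 174.1] [0.4833 0.104  0.045 ]
cover_hole0 0.82 [279.2 300.4] [0.4336 0.0655 0.1433]
cover_hole0 0.81 [268. 177.] [0.5102 0.0988 0.1433]
cover_hole0 0.77 [374.3 173.1] [0.5347 0.0455 0.1433]
cover_hole0 0.63 [366.1 300.6] [0.4555 0.0124 0.1433]
[[ 0.924  0.381  0.001]
 [ 0.381 -0.924  0.   ]
 [ 0.001  0.    -1.   ]]
fit [0.5839 0.0926 0.3695] res mm [ 0.2  4.   2.5  3.   1.   2.5  4.   2.3  3.4  3.6  2.1  4.2  1.7  2.1
  3.5  3.1 49.1]
fit [0.484  0.0553 0.3945] res mm [1.3 1.5 1.7 3.2 2.  2.2 1.8 3.7 0.6 0.4 1.  1.3 1.4 3.3 1.1 1.2]
d mm [ 99.89091246  37.30683054 -25.06683996]
```

```bash
python3 -m inch '[18,7,-8,0,0,-0.01,0,38,14,-16,0,0,-0.022,0,58,22,-30,0,0,-0.022,0,78,29,-42,0,0,-0.022,0,93,35,-50,0,0,-0.022,0,100,37,-55,0,0,-0.022,0,100,37,-55,0,0,-0.022,0,100,37,-55,0,0,-0.022,0]'
cat > l7.py <<'E'
from fit import *
o=bot.get_obs()
im=bot.camera("wrist");cv2.imwrite("pics/w7.png",im)
c=im[130:330,220:430];t=bot.camera("top")
t=t[160:220,280:340];cv2.imwrite("pics/c7.png",np.hstack([cv2.resize(c,None,fx=2.0,fy=2.0,interpolation=3),cv2.resize(t,(380,400),interpolation=3)]))
for n in ("cover_hole0","box_hole0"):
    for d in bot.spot_point("wrist",n): print(n,d["uv"],d["confidence"])
print(o["eef_pos"],R.from_quat(o['tool_rot']).as_matrix().round(3))
E
python3 l7.py
```

```text
clock: 9.62
eef_pos: [0.5849, 0.0909, 0.1308]
tool_rot: [0.983, 0.184, -0.001, 0.0]
ft_force: [-0.4, 0.2, -1.6]
grip_width: 0.013
grasp_force: 59.0
cover_hole0 [279.3, 299.4] 0.97
cover_hole0 [269.1, 174.7] 0.96
cover_hole0 [368.4, 300.8] 0.65
cover_hole0 [139.2, 198.4] 0.6
cover_hole0 [374.6, 176.2] 0.55
box_hole0 [364.9, 158.2] 0.95
box_hole0 [282.0, 156.3] 0.63
[0.58486685 0.09090317 0.13081766] [[ 0.932  0.361 -0.001]
 [ 0.361 -0.932 -0.   ]
 [-0.001 -0.    -1.   ]]
```

View pics/c7.png

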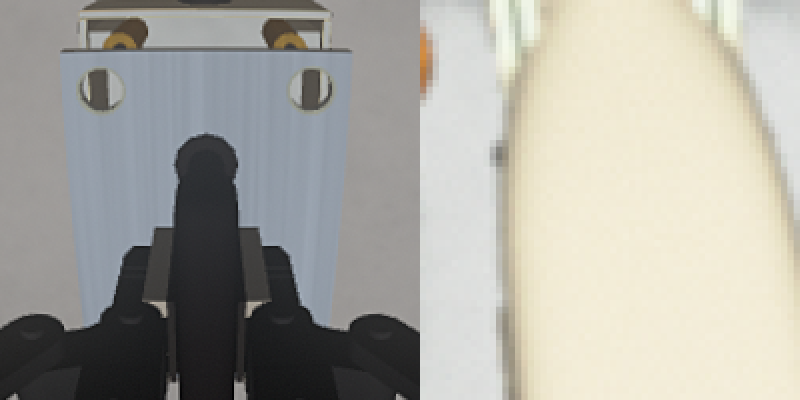

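```bash
python3 -m inch '[0,0,-7,0,0,0,0,0,0,-15,0,0,0,0,0,0,-22,0,0,0,0,0,0,-22,0,0,0,0,0,0,-22,0,0,0,0]'
sed -i 's/c7.png/c8.png/;s/w7.png/w8.png/;s/c=im.*;t/c=im[150:200,250:400];t/;s/fx=2.0,fy=2.0/fx=5,fy=5/;s/np.hstack(\[//;s/,cv2.resize(t.*$/)/' l7.py; python3 l7.py
```

```text
clock: 10.23
eef_pos: [0.5847, 0.0909, 0.1082]
tool_rot: [0.983, 0.184, -0.001, -0.0]
ft_force: [-0.2, 0.4, -2.7]
grip_width: 0.013
grasp_force: 59.1
cover_hole0 [376.5, 175.3] 0.83
cover_hole0 [277.7, 301.7] 0.73
cover_hole0 [268.8, 174.2] 0.71
cover_hole0 [369.3, 298.2] 0.59
cover_hole0 [525.7, 311.5] 0.41
box_hole0 [274.0, 162.4] 0.71
box_hole0 [369.9, 164.4] 0.61
[0.5847139  0.09092272 0.10816886] [[ 0.933  0.361 -0.001]
 [ 0.361 -0.933 -0.   ]
 [-0.001 -0.    -1.   ]]
```

View pics/c8.png

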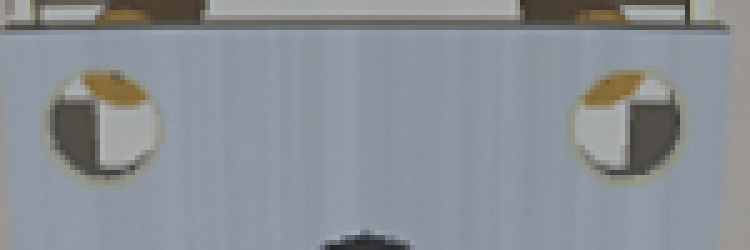

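```bash
cat > l9.py <<'E'
from h import *
o=bot.get_obs();M=R.from_quat(o["tool_rot"]).as_matrix()
f=lambda uv,z:(M.T@(at("wrist",uv,z,o)-o["eef_pos"])*1000)[:2].round(1)
zt=o["eef_pos"][2]-.0478+.005
print("plate holes (tool xy)",f((270.6,175),zt),f((375.8,175),zt))
print("pillar near edge",f((273,171.4),.045),f((372,171.2),.045),"thread?",f((273.4,164.8),.045),"net",f((274,162.4),.045),f((369.9,164.4),.045))
print("plate near edge",f((320,155),zt))
E
python3 l9.py
```

```text
plate holes (tool xy) [ 40.9 -30.6] [41.  27.3]
pillar near edge [ 37.6 -32.8] [37.9 28.7] thread? [ 41.8 -32.4] net [ 43.4 -32. ] [42.2 27.2]
plate near edge [51.9 -3.4]
```

```bash
python3 -m inch '[2.2,0.9,0,0,0,0,0,2.2,0.9,0,0,0,0,0,2.2,0.9,0,0,0,0,0,2.2,0.9,0,0,0,0,0]'
sed -i 's/c8.png/c10.png/;s/w8.png/w10.png/' l7.py; python3 l7.py
```

```text
clock: 10.77
eef_pos: [0.5879, 0.092, 0.1094]
tool_rot: [0.983, 0.184, 0.001, 0.0]
ft_force: [0.3, 0.1, -3.0]
grip_width: 0.0129
grasp_force: 59.1
cover_hole0 [368.5, 302.0] 0.91
cover_hole0 [277.5, 300.7] 0.8
cover_hole0 [272.0, 171.3] 0.76
cover_hole0 [377.9, 172.5] 0.73
box_hole0 [276.3, 166.9] 0.91
box_hole0 [369.1, 172.0] 0.81
[0.58793616 0.09203886 0.10941839] [[ 0.932  0.361  0.001]
 [ 0.361 -0.932  0.   ]
 [ 0.001  0.    -1.   ]]
```

View pics/c10.png

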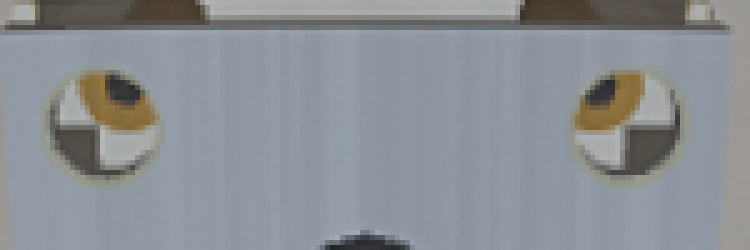

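```bash
cat >> l9.py <<'E'
print("NEW thread",f((274.8,167.4),.045),f((370,168),.045),"edge",f((274,176),.045),f((370,175.8),.045))
E
python3 l9.py|tail -1
```

```text
NEW thread [ 40.2 -31.5] [40.  27.3] edge [ 34.8 -32.3] [35.  27.5]
```

```bash
python3 -m inch '[0,0,0,0,0,0,0,0,0,0,0,0,0,0,0,0,0,0,0,0,0]' && python3 -c "
from workcell import bot
print(bot.job_done())"
```

```text
clock: 11.22
eef_pos: [0.5878, 0.092, 0.1093]
tool_rot: [0.983, 0.184, 0.0, 0.0]
ft_force: [0.2, -0.2, -3.3]
grip_width: 0.0128
grasp_force: 59.1
the job is handed in; nothing more can be done
None
```

I handed the job in at 11.2 s: the gripper holds the cover level about 16 mm above the box rim, and at the two front holes I could see through it is within about 1 mm of the threaded holes (rear pair inferred from the turn; hand-in returned no verdict).

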